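# Choose the drawer packer that fits snugly

### The job

One of the three coloured plastic packers in the grey stand is right for the gap between the white drawer's side and the sprung brass strip next to it. Find it by gentle trial: a right one slides in against the strip's spring and is gripped, a thinner one hangs loose, a thicker one stops before it is down and must not be forced. Leave the right packer upright, pushed fully down so that its collar rests on the drawer's edge, about the middle of the strip, with the other two hanging in the stand, and leave the other household things where they are.

Things in the scene. Friction and masses are not known exactly. Their poses are not given: they have to be found in the camera images.
- gap (a point): Middle of the gap's length, on the top edge of the outer face of the white drawer's rigid side wall (16 mm thick), 90 mm above the worktop. x along the gap, y into the drawer, z up. The strip stands parallel on the -y side. The gap at the untouched strip is 4.9 to 17.4 mm, different every time, not told. A packer is home with its collar's underside on this edge.
- drawer: Open white drawer, 260 mm long (x), 145 mm wide (y), its wall at the strip 90 mm, the others 82 mm above the worktop; fixed. Origin directly below gap, 12 mm above the worktop, same axes. A fitting packer needs about 4 to 18 N downwards while it slides; more than 60 N of a packer on drawer and strip in all is forcing.
- stand: Fixed grey stand 220 x 70 x 64 mm (x, y, z) with three through slots in a row at x = -68, 0, 68 mm, each 44 mm (x) by 21 mm (y), mouths chamfered 2 mm; origin at the centre of its underside, z up. A hanging packer's collar rests on the stand's top, its tab points up. Which packer starts where varies; any may hang in any slot.
- red_tab (a point): Red packer, 10 mm thick. Centre of its grip tab (26 x 12 x 46 mm: x, y, z). Under the tab a collar 52 x 34 x 6 mm, under that a plate 40 mm long (x), 10 mm thick (y), 56 mm deep, its last 8 mm tapering 3.5 mm per broad side. This point is 29 mm above the collar's underside, 85 mm above the foot. z up; same either way round. 56 to 91 g; hangs in a slot by its collar.
- yellow_tab (a point): Yellow packer, 14 mm thick. Centre of its grip tab (26 x 12 x 46 mm: x, y, z). Under the tab a collar 52 x 34 x 6 mm, under that a plate 40 mm long (x), 14 mm thick (y), 56 mm deep, its last 8 mm tapering 3.5 mm per broad side. This point is 29 mm above the collar's underside, 85 mm above the foot. z up; same either way round. 56 to 91 g; hangs in a slot by its collar.
- blue_tab (a point): Blue packer, 18 mm thick. Centre of its grip tab (26 x 12 x 46 mm: x, y, z). Under the tab a collar 52 x 34 x 6 mm, under that a plate 40 mm long (x), 18 mm thick (y), 56 mm deep, its last 8 mm tapering 3.5 mm per broad side. This point is 29 mm above the collar's underside, 85 mm above the foot. z up; same either way round. 56 to 91 g; hangs in a slot by its collar.
- red: The red packer as a whole; origin at the centre of its foot, 85 mm below its tab point, same axes.
- yellow: The yellow packer as a whole; origin at the centre of its foot, 85 mm below its tab point, same axes.
- blue: The blue packer as a whole; origin at the centre of its foot, 85 mm below its tab point, same axes.
- sponge_mid (a point): Green block sponge 100 x 65 x 28 mm inside the drawer; its centre. Leave it alone.
- tub_mid (a point): Small white bowl 60 mm wide, 45 mm high, inside the drawer; its centre. Leave it alone.
- soap_mid (a point): Blue soap bottle, 64 mm wide, 190 mm high; its centre. Leave it alone.
- cleaner_mid (a point): Orange cleaner bottle, 72 mm wide, 210 mm high; its centre. Leave it alone.
- tablets_mid (a point): White jar with blue lid, 90 mm wide, 120 mm high; its centre. Leave it alone.
- screwdriver_grip (a point): Screwdriver lying on the worktop, about 20 mm high; middle of its handle. Leave it alone.
- wrench_grip (a point): Wrench lying on the worktop; middle of its handle. Leave it alone.
- unit: Fixed plywood board 270 x 310 x 12 mm under drawer and strip; gap point at (0, -35, 90) mm from its origin, same axes. The brass strip is 120 mm long (x); upright face up to 38 mm below the gap point, then a lip flaring 6 mm outwards, up to 24 mm below. Sprung: it yields up to 5.4 mm away from the drawer at 4 to 6 N, then stops hard. One or two packers always fit.
Mind the look-alikes: they are no part of the job. Leave any pink look-alike of the stand alone.

How it is judged:
On the way, in this order (a step that is already met when the one before it is completed fails the run):
1. a packer has been lifted out of the stand (z of any of red_tab, yellow_tab, blue_tab in the frame of stand above 0.13 m), for 0.1 s.
2. a packer is fully down in the gap, gripped by the strip (((z of red_tab in the frame of gap between 0.024 and 0.032 m and x of red_tab in the frame of gap between -0.03 and 0.03 m and y of red_tab in the frame of gap between -0.02 and 0 m and angle between red_tab's own z axis and vertical below 0.1 rad and contact force between red and drawer above 2.5 N) or (z of yellow_tab in the frame of gap between 0.024 and 0.032 m and x of yellow_tab in the frame of gap between -0.03 and 0.03 m and y of yellow_tab in the frame of gap between -0.02 and 0 m and angle between yellow_tab's own z axis and vertical below 0.1 rad and contact force between yellow and drawer above 2.5 N) or (z of blue_tab in the frame of gap between 0.024 and 0.032 m and x of blue_tab in the frame of gap between -0.03 and 0.03 m and y of blue_tab in the frame of gap between -0.02 and 0 m and angle between blue_tab's own z axis and vertical below 0.1 rad and contact force between blue and drawer above 2.5 N))), for 0.2 s.
At the end, for the whole second after the job is handed in: One packer upright (0.1 rad) and at rest in the gap, collar on the drawer's edge (-5 to +3 mm), middle within 30 mm of the strip's middle, pressed on the drawer's side with over 2.5 N; the other two hang upright (0.2 rad) in stand slots, collars down (-7 to +8 mm) (((z of red_tab in the frame of gap between 0.024 and 0.032 m and x of red_tab in the frame of gap between -0.03 and 0.03 m and y of red_tab in the frame of gap between -0.02 and 0 m and angle between red_tab's own z axis and vertical below 0.1 rad and contact force between red and drawer above 2.5 N and linear speed of red below 0.02 m/s and z of yellow_tab in the frame of stand between 0.086 and 0.101 m and x of yellow_tab in the frame of stand between -0.085 and 0.085 m and y of yellow_tab in the frame of stand between -0.015 and 0.015 m and angle between each of yellow_tab, blue_tab's own z axis and vertical below 0.2 rad and z of blue_tab in the frame of stand between 0.086 and 0.101 m and x of blue_tab in the frame of stand between -0.085 and 0.085 m and y of blue_tab in the frame of stand between -0.015 and 0.015 m) or (z of yellow_tab in the frame of gap between 0.024 and 0.032 m and x of yellow_tab in the frame of gap between -0.03 and 0.03 m and y of yellow_tab in the frame of gap between -0.02 and 0 m and angle between yellow_tab's own z axis and vertical below 0.1 rad and contact force between yellow and drawer above 2.5 N and linear speed of yellow below 0.02 m/s and z of red_tab in the frame of stand between 0.086 and 0.101 m and x of red_tab in the frame of stand between -0.085 and 0.085 m and y of red_tab in the frame of stand between -0.015 and 0.015 m and angle between each of red_tab, blue_tab's own z axis and vertical below 0.2 rad and z of blue_tab in the frame of stand between 0.086 and 0.101 m and x of blue_tab in the frame of stand between -0.085 and 0.085 m and y of blue_tab in the frame of stand between -0.015 and 0.015 m) or (z of blue_tab in the frame of gap between 0.024 and 0.032 m and x of blue_tab in the frame of gap between -0.03 and 0.03 m and y of blue_tab in the frame of gap between -0.02 and 0 m and angle between blue_tab's own z axis and vertical below 0.1 rad and contact force between blue and drawer above 2.5 N and linear speed of blue below 0.02 m/s and z of red_tab in the frame of stand between 0.086 and 0.101 m and x of red_tab in the frame of stand between -0.085 and 0.085 m and y of red_tab in the frame of stand between -0.015 and 0.015 m and angle between each of red_tab, yellow_tab's own z axis and vertical below 0.2 rad and z of yellow_tab in the frame of stand between 0.086 and 0.101 m and x of yellow_tab in the frame of stand between -0.085 and 0.085 m and y of yellow_tab in the frame of stand between -0.015 and 0.015 m))); the robot touches nothing.
It fails at once if a packer is forced against the drawer or strip with more than 60 N (contact force between any of red, yellow, blue and unit above 60 N).
It fails at once if one of the other household things (sponge, bowl, soap, cleaner, jar, screwdriver, wrench) is moved by more than 30 mm (distance of any of sponge_mid, tub_mid, soap_mid, cleaner_mid, tablets_mid, screwdriver_grip, wrench_grip from where it was at the start of the episode above 0.03 m).
It also fails if it takes over 67 s, if anything falls off the work surface, if the arm or the gripper's body presses on something with over 40 N, if the wrist force passes 120 N, or if a joint passes its speed limit or range.

### The arm

A 6-joint arm with a two-finger parallel gripper is mounted at the origin on the work surface. World frame = base frame: x ahead of the robot, y to its left, z up, the work surface at z = 0. Lengths are in m, angles in rad, forces in N, time in s.
With the tool pointing down it reaches from about 0.375 to 0.9 m from the base axis. Payload 3.1 kg.
Tool frame: the origin (TCP) lies between the finger pads; the fingertips stand 8 mm ahead of it and the grasp point (between the pads) lies 11 mm behind it; z points along the fingers, y is the line along which they close (so a half turn about z gives the same grasp; the last joint's range is limited). The gripper opens to 87 mm and grips with 3 to 60 N. Pads are 19 mm wide; open, the fingers measure 117 mm over their backs; the gripper's body (75 mm by 190 mm) begins 51 mm behind the grasp point.
Start: joints at [-1.29, 0.527, 1.433, -0, 1.181, -0.178], TCP at [0.277, -0.56, 0.231] pointing down, gripper open.
Joint ranges: [-3.08, 3.08], [-0.75, 2.2], [0.22, 2.44], [-1.43, 4.57], [0, 2.65], [-2.85, 2.85]. Speed limits (rad/s): [2.79, 2.79, 3.14, 3.14, 3.14, 3.14].

### API

Orientations are given as a unit quaternion [x, y, z, w].
In Python, from rig import robot, vision, job gives the robot as it stands.
- The arm moves only by the shell command python3 -m handwheel 'ROWS' [OPENING] [FORCE]. ROWS is JSON, a list of rows, each a list of 4 numbers: the shift along the tool's x, y, z as a fraction of full scale, then the turn about the tool's z as a fraction of full scale. A call has 1 to 20 rows; each row is the pose to reach, as a shift and turn from the pose commanded when the call began, along the tool's axes at that moment, turning the shorter way round; what a row does not reach only later rows make up. Full scale, the value 1, is 300 mm for a shift and 2 pi rad for a turn. A row lasts 1/12 s, in which the tool goes at most 41.7 mm and 7.16 degrees, less where a joint would pass 70% of its speed; a pose out of reach is approached as far as the arm can. A call with a number of a shift or a turn outside -1 to 1 is refused whole. A call with a gripper value outside its range is refused whole. OPENING is the opening in per cent of the stroke, from 0 (shut) to 100 (fully open), set as the call begins (- or left out, the last holds). The fingers move at their own pace and stop on an object; FORCE is the grip in N (left out, the last holds). Time passes only in rows, so rows that repeat a pose let the fingers close. It gives the time, the measured TCP pose, the force, the opening and the grip force at its end, in the units of the state.
- robot.get_obs(): the state, without advancing time (a new reading comes with each control period).
- vision.camera(name): name is "side" or "top"; returns a dict with "frame" (384x512x3 uint8, red, green, blue), "K" (3x3 intrinsics, pixels), "cam_to_world" (4x4, takes a point from camera to world coordinates). Camera axes: x right, y down, z forward; pixel columns grow to the right and rows downward; lengths in m; the calibration is good to about 2 mm. A picture is of the moment at which its call begins. There is no depth.
- job.hand_in(): hands the job in; it is judged then, once.
Trained networks look in the newest picture that a camera, given by its name, has taken for a name from the list of things; names that differ only in an ending like _2 or _b are one class to them, and where a whole thing is asked for, a point or a joint stands for the part that bears it (a point fixed in the world has none). Each returns a list of dicts, best first, with "conf" (0 to 1); they miss things now and then, are a little off and sometimes report something else, mostly with a low value. They report only what shows in the picture. A call takes as long as a camera call. They do not tell look-alikes from the thing itself.
- vision.look_for(camera, label): "point" ([row, column] in pixels, amid what is visible of it).
- vision.outline_of(camera, label): "mask" (384x512 bool, what is visible of it) and "point" ([row, column] in pixels, amid what is visible of it).
The state is a dict: "time": time; "q": joint angles; "joint_velocities": joint speeds; "joint_torque": joint torques, N m; "position": TCP position; "tool_rot": TCP orientation; "ft_force": force on the tool from outside, world axes, zero at the start; "moment": the same for the moment, N m; "grip_width": finger opening in m; "grip_force": force on a finger pad.
Only numpy, scipy, OpenCV 4.12 (cv2) and the standard library are available. Lean on these libraries where they do the work, as an engineer would, in place of code of your own. Each camera call takes 0.05 s, during which the arm holds its last target. There are 200 camera calls.

## Working session

There is one attempt and no reset: what is moved stays moved. The work goes in short steps, Python scripts to look and compute and a shell command to move; the robot and the scene stay as the last step left them, time stands still between calls to the robot, and variables do not carry over. Pictures are saved under pics/ and viewed, at most 10 in all, crops included, and the job is handed in when it is done.

```bash
ls; mkdir -p pics
python3 - <<'E'
from rig import robot,vision,job
import cv2,numpy as np
o=robot.get_obs();print({k:np.round(v,3).tolist() for k,v in o.items()})
ims=[]
for c in ("top","side"):
    d=vision.camera(c);cv2.imwrite(f"pics/{c}0.png",cv2.resize(d["frame"][:,:,::-1],(800,600)))
    print(c,np.round(d["K"],1).tolist(),np.round(d["cam_to_world"],3).tolist())
    for l in ["gap","drawer","stand","red_tab","yellow_tab","blue_tab","soap_mid","cleaner_mid","tablets_mid","unit"]:
        print(l,[(np.round(r["point"]).tolist(),round(r["conf"],2)) for r in vision.look_for(c,l)[:3]])
E
```

```text
pics
{'time': 0.0, 'q': [-1.29, 0.528, 1.434, -0.0, 1.181, -0.179], 'joint_velocities': [0.0, -0.0, 0.0, -0.001, -0.0, 0.001], 'joint_torque': [0.0, -44.004, -17.66, 0.063, 0.059, -0.0], 'position': [0.277, -0.559, 0.23], 'tool_rot': [0.974, 0.228, -0.0, -0.001], 'ft_force': [-0.427, 0.777, -0.086], 'moment': [0.011, 0.019, 0.087], 'grip_force': 0.0, 'grip_width': 0.087}
top [[441.9, 0.0, 262.3], [0.0, 441.9, 194.5], [0.0, 0.0, 1.0]] [[0.039, -0.973, 0.228, 0.27], [-0.999, -0.039, 0.006, 0.005], [0.003, -0.228, -0.974, 1.443], [0.0, 0.0, 0.0, 1.0]]
gap [([221.0, 221.0], 0.9)]
drawer [([216.0, 203.0], 0.6)]
stand [([138.0, 258.0], 0.9), ([224.0, 322.0], 0.78), ([232.0, 126.0], 0.38)]
red_tab [([222.0, 327.0], 0.75)]
yellow_tab [([201.0, 323.0], 0.55)]
blue_tab [([239.0, 331.0], 0.46)]
soap_mid [([188.0, 133.0], 0.96)]
cleaner_mid [([230.0, 124.0], 0.86), ([243.0, 332.0], 0.39)]
tablets_mid [([241.0, 333.0], 0.51)]
unit [([220.0, 220.0], 0.92), ([239.0, 199.0], 0.49), ([201.0, 201.0], 0.4)]
side [[468.9, 0.0, 260.1], [0.0, 468.9, 188.5], [0.0, 0.0, 1.0]] [[0.962, -0.162, 0.221, 0.255], [-0.274, -0.543, 0.794, -1.169], [-0.008, -0.824, -0.567, 0.911], [0.0, 0.0, 0.0, 1.0]]
gap [([297.0, 237.0], 0.37)]
drawer [([160.0, 240.0], 0.66)]
stand [([182.0, 316.0], 0.9), ([248.0, 257.0], 0.63)]
red_tab [([232.0, 260.0], 0.51)]
yellow_tab [([225.0, 282.0], 0.76), ([255.0, 329.0], 0.21)]
blue_tab [([239.0, 232.0], 0.67), ([126.0, 203.0], 0.15)]
soap_mid [([128.0, 234.0], 0.89), ([294.0, 301.0], 0.31)]
cleaner_mid [([126.0, 201.0], 0.84), ([298.0, 300.0], 0.41)]
tablets_mid [([297.0, 300.0], 0.57), ([184.0, 237.0], 0.31)]
unit [([185.0, 238.0], 0.85)]
```

View pics/top0.png

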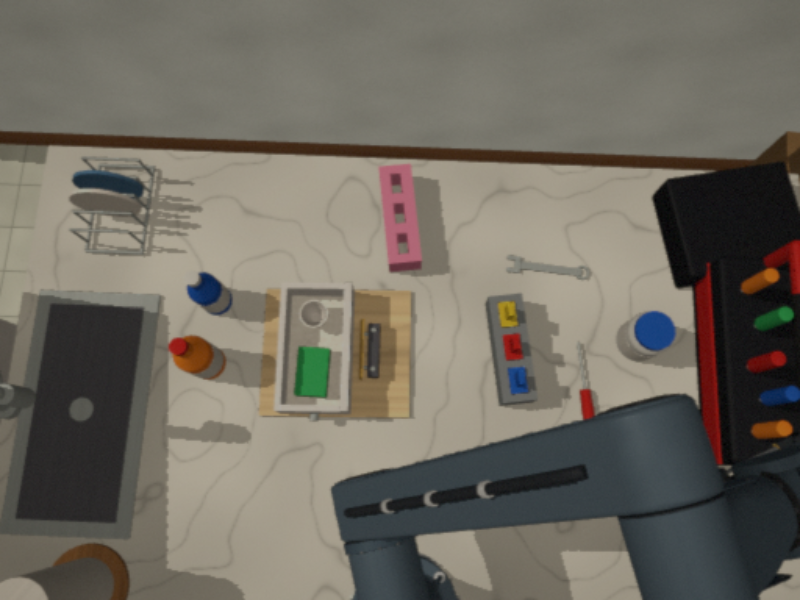

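View pics/side0.png

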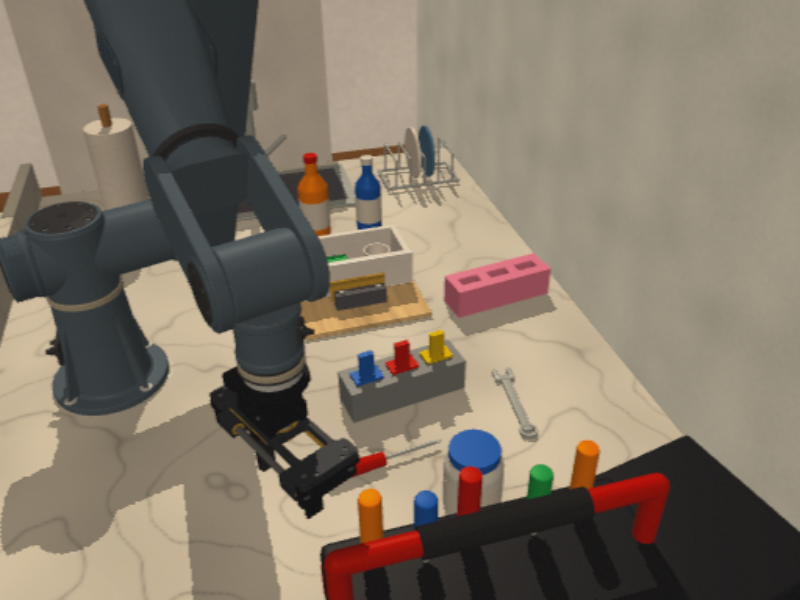

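Top view: the grey stand is at ~(512,348) in the 800-wide picture, with yellow (508,313), red (513,346) and blue (518,380). The drawer is at (315,345), and the strip with its black housing at (368,350). The pink look-alike at (400,217) is to be left alone. Next I measure the stand and gap.

```bash
cat > h.py <<'E'
from rig import robot,vision,job
import cv2,numpy as np
def proj(d,P):
    T=np.linalg.inv(d["cam_to_world"]);p=(np.atleast_2d(P)@T[:3,:3].T+T[:3,3])@d["K"].T
    return p[:,:2]/p[:,2:]            # col,row
def ray(d,uv):
    r=d["cam_to_world"][:3,:3]@np.linalg.solve(d["K"],[uv[0],uv[1],1.]);return d["cam_to_world"][:3,3],r
def atz(d,uv,z):
    o,r=ray(d,uv);return o+r*(z-o[2])/r[2]
def tri(ds,uvs):
    A=np.zeros((3,3));b=np.zeros(3)
    for d,uv in zip(ds,uvs):
        o,r=ray(d,uv);r=r/np.linalg.norm(r);M=np.eye(3)-np.outer(r,r);A+=M;b+=M@o
    return np.linalg.solve(A,b)
HS={"red":((0,10),(170,180)),"yellow":((22,32),),"blue":((105,120),)}
def blob(d,col,near,R=18):
    h=cv2.cvtColor(d["frame"],cv2.COLOR_RGB2HSV);m=np.zeros(h.shape[:2],np.uint8)
    for a,b in HS[col]: m|=cv2.inRange(h,(a,130,50),(b,255,255))
    z=np.zeros_like(m);cv2.circle(z,tuple(int(v) for v in near),R,255,-1);return m&z
E
python3 - <<'E'
from h import *
d=vision.camera("top");s=vision.camera("side")
N={"yellow":((325,201),(281,225)),"red":((329,222),(258,231)),"blue":((332,242),(234,239))}
for c,(a,b) in N.items():
    ms=[blob(d,c,a,14),blob(s,c,b)]
    bx=[cv2.boundingRect(m) for m in ms]
    uv=[np.array(np.nonzero(m)).mean(1)[::-1] for m in ms]
    print(c,bx,"tri",np.round(tri((d,s),uv),4),"z=.085",np.round(atz(d,uv[0],.085),4), np.round(atz(s,uv[1],.085),4))
for n,(r0,r1,c0,c1) in {"dr":(175,275,160,275),"st":(180,265,305,350)}.items():
    pass
a=cv2.resize(d["frame"][175:275,165:360,::-1],None,fx=4,fy=4,interpolation=cv2.INTER_CUBIC)
b=cv2.resize(s["frame"][140:290,200:330,::-1],None,fx=3,fy=3,interpolation=cv2.INTER_CUBIC)
cv2.imwrite("pics/crop_top.png",a);cv2.imwrite("pics/crop_side.png",b)
E
```

```text
yellow [(319, 193, 13, 17), (269, 211, 21, 22)] tri [ 0.5806 -0.1848  0.0791] z=.085 [ 0.5765 -0.1835  0.085 ] [ 0.5812 -0.1913  0.085 ]
red [(322, 214, 13, 17), (247, 218, 21, 22)] tri [ 0.5136 -0.1948  0.079 ] z=.085 [ 0.51   -0.1937  0.085 ] [ 0.5142 -0.2016  0.085 ]
blue [(325, 235, 13, 17), (224, 225, 21, 22)] tri [ 0.4466 -0.2057  0.0784] z=.085 [ 0.4438 -0.2044  0.085 ] [ 0.4471 -0.2131  0.085 ]
```

View pics/crop_top.png

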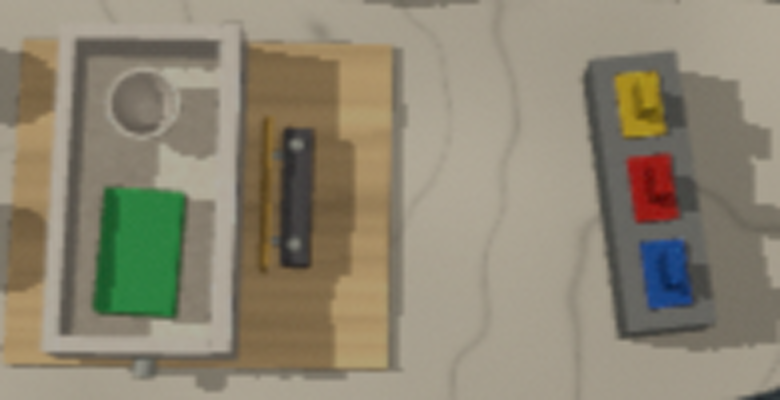

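```bash
cat >> h.py <<'E'
from scipy.optimize import least_squares
from scipy.ndimage import map_coordinates,gaussian_filter
def place(p,P):
    c,s=np.cos(p[2]),np.sin(p[2]);P=np.atleast_2d(P).astype(float)
    return np.c_[p[0]+c*P[:,0]-s*P[:,1],p[1]+s*P[:,0]+c*P[:,1],P[:,2]]
def fit(d,segs,p0,R=5,it=8):
    g=gaussian_filter(d["frame"].astype(float),(0.7,0.7,0));p=np.array(p0,float)
    for k in range(it):
        S=[];T=[];Nn=[]
        r=R if k<4 else 2.5
        for a,b in segs:
            t=np.linspace(.05,.95,40)[:,None];P=np.array(a)*(1-t)+np.array(b)*t
            uv=proj(d,place(p,P));n=uv[-1]-uv[0];n=np.array([-n[1],n[0]])/np.hypot(*n)
            o=np.arange(-r,r+.1,.25)
            q=uv[:,None]+o[None,:,None]*n
            v=np.stack([map_coordinates(g[...,c],[q[...,1],q[...,0]],order=1) for c in range(3)],-1)
            e=np.abs(np.gradient(v,axis=1)).sum(-1);j=e.argmax(1);ok=e.max(1)>4
            S.append(P[ok]);T.append((uv+o[j][:,None]*n)[ok]);Nn.append(np.repeat(n[None],ok.sum(),0))
        S,T,Nn=map(np.concatenate,(S,T,Nn))
        f=lambda p:((proj(d,place(p,S))-T)*Nn).sum(1)
        p=least_squares(f,p,loss="soft_l1",f_scale=.4).x
    return p,np.median(np.abs(f(p)))
def rect(x0,x1,y0,y1,z):
    c=[(x0,y0,z),(x1,y0,z),(x1,y1,z),(x0,y1,z)];return [(c[i],c[(i+1)%4]) for i in range(4)]
E
python3 - <<'E'
from h import *
d=vision.camera("top")
y0=atz(d,(224.5,222),.09);print(y0)
board=rect(-.135,.135,-.12,.19,.012); rim=rect(-.13,.13,0,.145,.082)
wall=[((-.13,0,.09),(.13,0,.09))]; wall2=[((-.13,.016,.09),(.13,.016,.09))]
p0=[y0[0],y0[1],0.0]
for n,s in dict(board3=[board[0],board[1],board[3]],board1=[board[0]],rim=[rim[1],rim[2],rim[3]],wall=wall,both=board[:2]+[board[3]]+rim[1:]+wall).items():
    p,e=fit(d,s,p0);print(n,np.round(p,4),round(e,2))
st=rect(-.11,.11,-.035,.035,.064)
q0=[.5125,-.196,.155]
print("stand",fit(d,st,q0,4),"right/ends",fit(d,st[:2]+[st[3]],q0,4))
p,e=fit(d,board[:2]+[board[3]]+rim[1:]+wall,p0)
im=cv2.resize(d["frame"][170:280,160:360,::-1],None,fx=4,fy=4,interpolation=cv2.INTER_CUBIC)
q,_=fit(d,st,q0,4)
for segs,pp,col in ((board,p,(255,0,255)),(rim,p,(255,255,0)),(wall+wall2,p,(0,0,255)),(st,q,(0,255,0))):
    for a,b in segs:
        uv=((proj(d,place(pp,[a,b]))-[160,170]+.5)*4).astype(int);cv2.line(im,tuple(map(int,uv[0])),tuple(map(int,uv[1])),col,1)
cv2.imwrite("pics/fit.png",im)
E
```

```text
[0.49512503 0.12660256 0.09      ]
board3 [0.4969 0.119  0.0196] 0.54
board1 [-5.5874 -0.1137  3.1395] nan
rim [0.4984 0.1173 0.0262] 0.75
wall [-4.8909e+00  1.2690e-01  3.1000e-03] nan
both [0.4973 0.1196 0.022 ] 0.99
stand (array([ 0.50815915, -0.18735074,  0.16056221]), np.float64(0.7519599955340356)) right/ends (array([ 0.51051296, -0.19685523,  0.14586743]), np.float64(0.7471478634602853))
  return _methods._mean(a, axis=axis, dtype=dtype,
  ret = ret.dtype.type(ret / rcount)
```

View pics/fit.png

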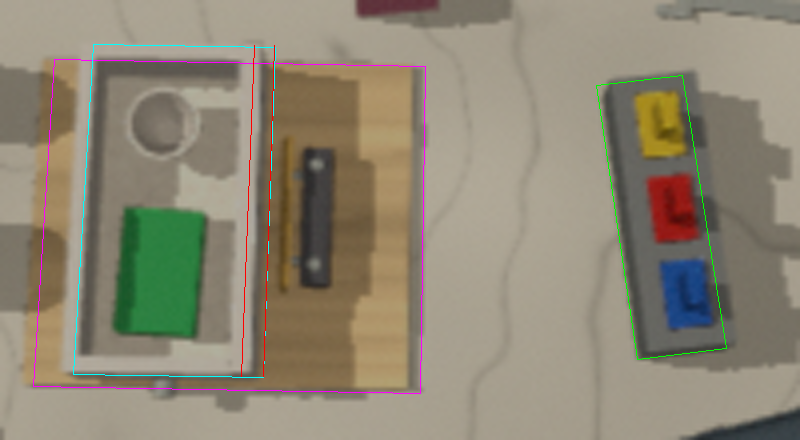

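Run:
```python
from h import *
d=vision.camera("top")
f=lambda L:np.array(L)/4+[159.5,169.5]
bp=f([(411,65),(407,390),(24,384),(42,58)]);bP=np.array([(.135,-.12,.012),(-.135,-.12,.012),(-.135,.19,.012),(.135,.19,.012)])
rp=f([(80,45),(65,373)]);rP=np.array([(.13,.145,.082),(-.13,.145,.082)])
wp=f([(264,44),(255,374)]);wP=np.array([(.13,0,.09),(-.13,0,.09)])
sp=f([(289,138),(285,292)]);
for n,U,P in (("board",bp,bP),("rim",rp,rP),("wall",wp,wP),("all",np.r_[bp,rp,wp],np.r_[bP,rP,wP])):
    r=least_squares(lambda p:(proj(d,place(p,P))-U).ravel(),[.497,.125,.02],loss="soft_l1",f_scale=.5)
    print(n,np.round(r.x,4),np.round(r.fun,1))
s0,s1=[atz(d,u,.064) for u in sp];print("strip",s0,s1,"mid",(s0+s1)/2,"yaw",np.arctan2(s0[1]-s1[1],s0[0]-s1[0]),np.linalg.norm(s0-s1))
tp=f([(692,72),(735,348),(637,360),(612,82)])  # stand top face corners
# packers: collar silhouettes at z=.069
N={"yellow":(325,201),"red":(329,222),"blue":(332,242)}
C=[]
for c,a in N.items():
    m=blob(d,c,a,14);(cx,cy),wh,an=cv2.minAreaRect(np.argwhere(m)[:,::-1].astype(np.float32));C.append(atz(d,(cx,cy),.069));print(c,np.round(C[-1],4),np.round(wh,1),an)
print("yaw",np.arctan2(*(C[0]-C[2])[[1,0]]))
```

```text
board [0.4989 0.1301 0.0248] [ 0.4 -0.4  0.2  0.1 -0.8  0.1 -0.1  0. ]
rim [0.4998 0.1285 0.0379] [ 0.  -0.2 -0.   0.2]
wall [0.4987 0.1271 0.0319] [ 0.  -0.2 -0.   0.2]
all [0.4988 0.1286 0.0291] [ 0.7 -0.5  0.9 -0.  -0.2  0.4  0.2  0.3  0.3 -0.3 -0.4  0.1 -0.4 -0.2
 -0.6  0.1]
strip [0.55836921 0.10925697 0.064     ] [0.43547198 0.10562624 0.064     ] mid [0.4969206  0.10744161 0.064     ] yaw 0.029534273017288958 0.12295084978948424
yellow [ 0.5803 -0.1861  0.069 ] [16.3 11. ] 81.8698959350586
red [ 0.5132 -0.1961  0.069 ] [16.5 10.8] 81.25383758544922
blue [ 0.4462 -0.2074  0.069 ] [16.4 10.6] 81.8698959350586
yaw 0.15757438834377116
```

```bash
cat > go.py <<'E'
import sys,numpy as np
from scipy.spatial.transform import Rotation as R
from rig import robot
x,y,z,yaw=map(float,sys.argv[1:5]);o=robot.get_obs();M=R.from_quat(o["tool_rot"]).as_matrix()
s=M.T@(np.array([x,y,z])-o["position"])/.3
a=np.arctan2(M[1,0],M[0,0]);t=-(yaw-a);t=(t+np.pi/2)%np.pi-np.pi/2
print("frac",np.round(s,4),"turn",round(t/2/np.pi,4),"yaw",round(a,4),"t",round(o["time"],2),"pos",np.round(o["position"],4),"q6",np.round(o["q"][5],2),"F",np.round(o["ft_force"],1))
E
python3 go.py .5802 -.1862 .23 .1575; python3 go.py .5802 -.1862 .083 .1575
```

```text
frac [ 1.4576 -0.6687  0.0019] turn 0.0481 yaw 0.4598 t 1.3 pos [ 0.2774 -0.56    0.2306] q6 -0.18 F [ 0.1  0.5 -1.1]
frac [ 1.4576 -0.6687  0.4919] turn 0.0481 yaw 0.4598 t 1.3 pos [ 0.2774 -0.56    0.2306] q6 -0.18 F [ 0.1  0.5 -1.1]
```

```bash
python3 -m handwheel '[[0.9,-0.41,0,0.0481],[0.9,-0.41,0,0.0481],[0.9,-0.41,0,0.0481],[0.9,-0.41,0,0.0481],[0.9,-0.41,0,0.0481],[0.9,-0.41,0,0.0481],[0.9,-0.41,0,0.0481],[0.9,-0.41,0,0.0481],[0.9,-0.41,0,0.0481]]' 60; python3 go.py .5802 -.1862 .2 .1575
```

```text
time: 2.05
position: [0.4663, -0.3275, 0.2307]
tool_rot: [0.997, 0.081, 0.0, -0.0]
ft_force: [-1.4, -0.0, 0.2]
grip_width: 0.0528
grip_force: 0.0
frac [ 0.451  -0.4033  0.1025] turn 0.0008 yaw 0.1627 t 2.05 pos [ 0.4663 -0.3275  0.2307] q6 0.6 F [-1.4 -0.   0.2]
```

```bash
python3 -m handwheel '[[0.451,-0.403,0.1,0.0],[0.451,-0.403,0.1,0.0],[0.451,-0.403,0.1,0.0],[0.451,-0.403,0.1,0.0],[0.451,-0.403,0.1,0.0],[0.451,-0.403,0.1,0.0],[0.451,-0.403,0.1,0.0],[0.451,-0.403,0.1,0.0]]'; python3 go.py .5802 -.1862 .083 .1575
python3 - <<'E'
from h import *
for c in ("top","side"):
    d=vision.camera(c)
    print(c,[(l,np.round(v,1).tolist()) for l,v in zip(("tip","tab"),proj(d,[(.5802,-.1862,.12),(.5802,-.1862,.093)]))])
    if c=="side":cv2.imwrite("pics/s1.png",cv2.resize(d["frame"][130:290,180:360,::-1],None,fx=3.5,fy=3.5,interpolation=cv2.INTER_CUBIC))
E
```

```text
time: 2.72
position: [0.5787, -0.1913, 0.2006]
tool_rot: [0.997, 0.078, -0.0, 0.0]
ft_force: [-0.2, -0.3, 1.0]
grip_width: 0.0524
grip_force: 0.0
frac [ 0.0076 -0.0162  0.392 ] turn -0.0002 yaw 0.1561 t 2.72 pos [ 0.5787 -0.1913  0.2006] q6 0.91 F [-0.2 -0.3  1. ]
top [('tip', [327.0, 197.0]), ('tab', [325.8, 198.9])]
side [('tip', [278.1, 212.0]), ('tab', [278.0, 219.7])]
```

View pics/s1.png

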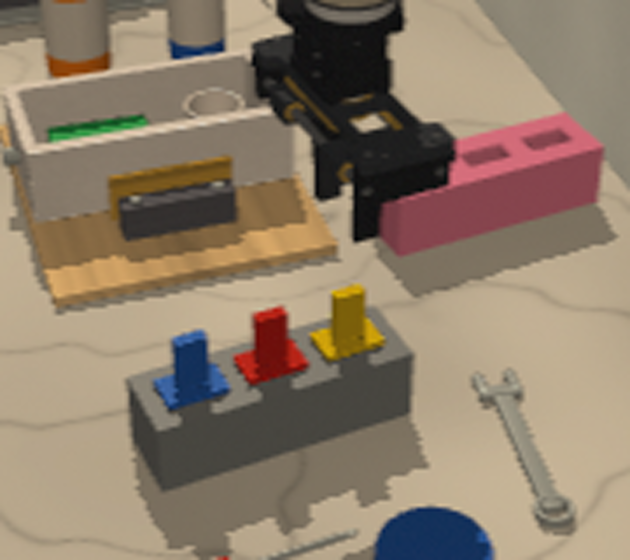

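```bash
python3 -m handwheel '[[0.0076,-0.0162,0.39,0],[0.0076,-0.0162,0.39,0],[0.0076,-0.0162,0.39,0],[0.0076,-0.0162,0.39,0],[0.0076,-0.0162,0.39,0],[0.0076,-0.0162,0.39,0]]'; python3 go.py .5802 -.1862 .083 .1575;  python3 -m handwheel '[[0,0,0,0],[0,0,0,0],[0,0,0,0],[0,0,0,0],[0,0,0,0],[0,0,0,0]]' 0 30; python3 go.py .5802 -.1862 .083 .1575
```

```text
time: 3.32
position: [0.5819, -0.1859, 0.0853]
tool_rot: [0.997, 0.078, 0.001, 0.001]
ft_force: [0.1, -0.8, 0.3]
grip_width: 0.0521
grip_force: 0.0
frac [-0.0058  0.0002  0.0077] turn -0.0002 yaw 0.1563 t 3.32 pos [ 0.5819 -0.1859  0.0853] q6 0.92 F [ 0.1 -0.8  0.3]
time: 3.82
position: [0.5811, -0.1842, 0.084]
tool_rot: [0.997, 0.079, 0.0, 0.0]
ft_force: [-0.7, -0.0, -1.1]
grip_width: 0.0202
grip_force: 0.0
frac [-0.0039  0.0061  0.0034] turn 0.0 yaw 0.1578 t 3.82 pos [ 0.5811 -0.1842  0.084 ] q6 0.92 F [-0.7 -0.  -1.1]
```

```bash
python3 -m handwheel '[[0,0,0,0],[0,0,0,0],[0,0,0,0],[0,0,0,0]]' 0 30;  python3 -m handwheel '[[0,0,-0.05,0],[0,0,-0.1,0],[0,0,-0.2,0],[0,0,-0.35,0],[0,0,-0.35,0],[0,0,-0.35,0],[0,0,-0.35,0],[0,0,-0.35,0]]'; python3 go.py .4985 .12 .2 .03
```

```text
time: 4.15
position: [0.5811, -0.1843, 0.0837]
tool_rot: [0.997, 0.079, 0.0, 0.0]
ft_force: [-0.5, 0.1, 3.1]
grip_width: 0.0119
grip_force: 30.0
time: 4.82
position: [0.5795, -0.1834, 0.1867]
tool_rot: [0.997, 0.079, -0.002, -0.001]
ft_force: [1.1, -0.0, -0.9]
grip_width: 0.0119
grip_force: 30.0
frac [-0.1079 -1.0414 -0.0413] turn 0.0203 yaw 0.1576 t 4.82 pos [ 0.5795 -0.1834  0.1867] q6 0.92 F [ 1.1 -0.  -0.9]
```

```bash
python3 -m handwheel '[[-0.1,-0.9,-0.08,0.0203],[-0.1,-0.9,-0.08,0.0203],[-0.1,-0.9,-0.08,0.0203],[-0.1,-0.9,-0.08,0.0203],[-0.1,-0.9,-0.08,0.0203],[-0.1,-0.9,-0.08,0.0203],[-0.1,-0.9,-0.08,0.0203],[-0.1,-0.9,-0.08,0.0203],[-0.1,-0.9,-0.08,0.0203]]';  python3 go.py .4988 .1195 .185 .03
```

```text
time: 5.57
position: [0.5074, 0.079, 0.2111]
tool_rot: [1.0, 0.017, -0.002, 0.0]
ft_force: [-0.5, -0.0, 0.0]
grip_width: 0.012
grip_force: 30.0
frac [-0.024  -0.136   0.0871] turn 0.0005 yaw 0.0332 t 5.57 pos [0.5074 0.079  0.2111] q6 1.47 F [-0.5 -0.   0. ]
```

```bash
python3 -m handwheel '[[-0.024,-0.136,0.087,0.0005],[-0.024,-0.136,0.087,0.0005],[-0.024,-0.136,0.087,0.0005],[-0.024,-0.136,0.087,0.0005],[-0.024,-0.136,0.087,0.0005],[-0.024,-0.136,0.087,0.0005]]';  python3 go.py .4988 .1195 .185 .03
python3 - <<'E'
from h import *
s=vision.camera("side");t=vision.camera("top")
g=[.4985,.1285,.03]
for n,d,r0,r1,c0,c1,k in (("side",s,120,215,170,275,7),("top",t,175,275,165,285,6)):
    im=cv2.resize(d["frame"][r0:r1,c0:c1,::-1],None,fx=k,fy=k,interpolation=cv2.INTER_CUBIC)
    for a,b,c in (((-.13,0,.09),(.13,0,.09),(0,0,255)),((0,0,.09),(0,-.02,.09),(0,0,255)),((-.06,-.02,.066),(.06,-.02,.066),(0,255,0))):
        u=((proj(d,place(g,[a,b]))-[c0,r0]+.5)*k).astype(int);cv2.line(im,tuple(map(int,u[0])),tuple(map(int,u[1])),c,1)
    cv2.imwrite(f"pics/{n}2.png",im)
E
```

```text
time: 6.07
position: [0.5015, 0.117, 0.1868]
tool_rot: [1.0, 0.013, 0.001, 0.0]
ft_force: [-0.3, -0.7, 0.4]
grip_width: 0.0115
grip_force: 30.0
frac [-0.0089 -0.0085  0.0061] turn -0.0008 yaw 0.0253 t 6.07 pos [0.5015 0.117  0.1868] q6 1.56 F [-0.3 -0.7  0.4]
```

View pics/side2.png

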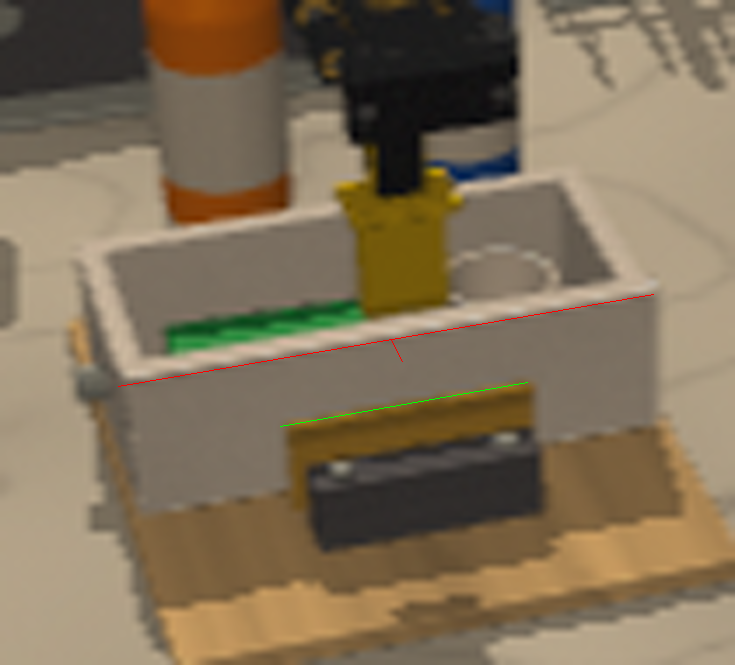

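Run:
```python
from h import *
from scipy.spatial.transform import Rotation as R
o=robot.get_obs();print(o["position"])
p=o["position"];c=R.from_quat(o["tool_rot"]).as_matrix();g=[p[0],p[1],np.arctan2(c[1,0],c[0,0])]
zf=p[2]-.0757
s=vision.camera("side");t=vision.camera("top")
for n,d,o0,k in (("side",s,(170,120),7),("top",t,(165,175),6)):
    P=place(g,[(-.02,-.0035,zf),(.02,-.0035,zf),(-.026,-.017,zf+.056),(.026,-.017,zf+.056),(.026,.017,zf+.062),(-.026,.017,zf+.062)])
    print(n,np.round((proj(d,P)-o0+.5)*k).tolist())
    m=blob(d,"yellow",proj(d,[p[0],p[1],zf+.03])[0],30);print(cv2.boundingRect(m))
    r=cv2.minAreaRect(np.argwhere(m)[:,::-1].astype(np.float32));print(r)
```

```text
[0.5012494  0.11733745 0.18692938]
side [[360.0, 323.0], [444.0, 309.0], [347.0, 234.0], [459.0, 216.0], [440.0, 170.0], [330.0, 187.0]]
(218, 140, 18, 25)
((227.24717712402344, 151.48492431640625), (24.510374069213867, 16.524539947509766), 79.3803482055664)
top [[381.0, 306.0], [384.0, 228.0], [400.0, 300.0], [403.0, 195.0], [333.0, 192.0], [329.0, 297.0]]
(0, 0, 0, 0)
((0.0, 0.0), (0.0, 0.0), 0.0)
```

View pics/top2.png

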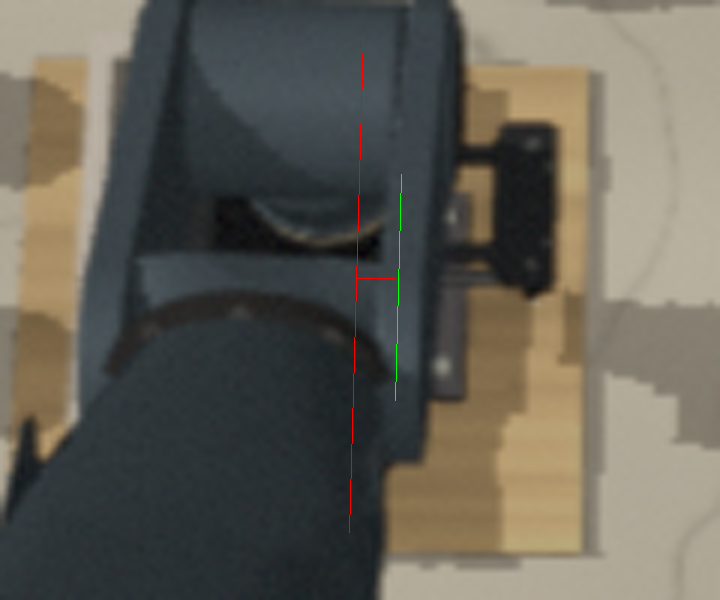

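```bash
python3 go.py .4988 .1195 .150 .03; python3 -m handwheel '[[-0.008,-0.0075,0.05,-0.0008],[-0.008,-0.0075,0.1,-0.0008],[-0.008,-0.0075,0.12,-0.0008],[-0.008,-0.0075,0.12,-0.0008],[-0.008,-0.0075,0.12,-0.0008]]';  python3 go.py .4988 .1195 .138 .03
```

```text
frac [-0.0071 -0.0063  0.1228] turn -0.0007 yaw 0.0259 t 6.27 pos [0.5009 0.1177 0.1868] q6 1.56 F [-0.3  0.5 -0.8]
time: 6.68
position: [0.4982, 0.1204, 0.1505]
tool_rot: [1.0, 0.016, -0.0, 0.0]
ft_force: [0.8, -0.5, 0.9]
grip_width: 0.0121
grip_force: 30.0
frac [0.0021 0.003  0.0418] turn 0.0003 yaw 0.0317 t 6.68 pos [0.4982 0.1204 0.1505] q6 1.56 F [ 0.8 -0.5  0.9]
```

```bash
python3 -m handwheel '[[0.002,0.003,0.025,0],[0.002,0.003,0.045,0],[0.002,0.003,0.055,0],[0.002,0.003,0.06,0],[0.002,0.003,0.06,0],[0.002,0.003,0.06,0]]';  python3 go.py .4988 .1195 .122 .03
```

```text
time: 7.18
position: [0.4986, 0.1196, 0.1324]
tool_rot: [1.0, 0.016, -0.0, -0.0]
ft_force: [0.6, -0.7, -1.9]
grip_width: 0.0118
grip_force: 30.0
frac [0.0005 0.0004 0.0347] turn 0.0003 yaw 0.0319 t 7.18 pos [0.4986 0.1196 0.1324] q6 1.56 F [ 0.6 -0.7 -1.9]
```

```bash
python3 -m handwheel '[[0,0,0.01,0],[0,0,0.02,0],[0,0,0.03,0],[0,0,0.035,0],[0,0,0.035,0],[0,0,0.035,0]]';  python3 go.py .4988 .1195 .117 .03
```

```text
time: 7.68
position: [0.4985, 0.1196, 0.1218]
tool_rot: [1.0, 0.016, -0.0, 0.0]
ft_force: [0.5, 0.6, -0.7]
grip_width: 0.0119
grip_force: 30.0
frac [0.0008 0.0003 0.0159] turn 0.0003 yaw 0.032 t 7.68 pos [0.4985 0.1196 0.1218] q6 1.56 F [ 0.5  0.6 -0.7]
```

```bash
python3 -m handwheel '[[0,0,0.01,0],[0,0,0.015,0],[0,0,0.02,0],[0,0,0.025,0],[0,0,0.025,0]]';  python3 go.py .4988 .1195 .1105 .03
```

```text
time: 8.1
position: [0.4987, 0.1201, 0.1142]
tool_rot: [1.0, 0.016, 0.0, -0.0]
ft_force: [1.1, 3.2, -1.8]
grip_width: 0.0118
grip_force: 30.0
frac [0.0003 0.002  0.0124] turn 0.0002 yaw 0.0313 t 8.1 pos [0.4987 0.1201 0.1142] q6 1.56 F [ 1.1  3.2 -1.8]
```

```bash
python3 -m handwheel '[[0,-0.003,0,0],[0,-0.005,0,0],[0,-0.005,0,0],[0,-0.005,0,0]]'; python3 -m handwheel '[[0,-0.003,0,0],[0,-0.005,0,0],[0,-0.005,0,0],[0,-0.005,0,0]]';python3 go.py .4988 .1195 .1105 .03
```

```text
time: 8.43
position: [0.4984, 0.1207, 0.1144]
tool_rot: [1.0, 0.016, -0.0, 0.0]
ft_force: [-0.8, 1.1, -0.5]
grip_width: 0.0122
grip_force: 30.0
time: 8.77
position: [0.4985, 0.1225, 0.1145]
tool_rot: [1.0, 0.016, -0.0, 0.0]
ft_force: [0.5, -0.2, -1.2]
grip_width: 0.0124
grip_force: 30.0
frac [0.0007 0.0101 0.0132] turn 0.0003 yaw 0.032 t 8.77 pos [0.4985 0.1225 0.1145] q6 1.56 F [ 0.5 -0.2 -1.2]
```

```bash
for i in 1 2; do python3 -m handwheel '[[0,-0.003,0,0],[0,-0.005,0,0],[0,-0.005,0,0],[0,-0.005,0,0]]' | grep -E "pos|ft_"; done;python3 go.py .4988 .1195 .1105 .03
```

```text
position: [0.4985, 0.1228, 0.1145]
ft_force: [0.4, -5.4, 0.7]
position: [0.4985, 0.1229, 0.1145]
ft_force: [0.3, -9.4, 0.3]
frac [0.0007 0.0114 0.0134] turn 0.0006 yaw 0.0339 t 9.43 pos [0.4985 0.1229 0.1145] q6 1.57 F [ 0.3 -9.4  0.3]
```

```bash
python3 -m handwheel '[[0,0.007,0,0],[0,0.014,0,0],[0,0.014,0,0],[0,0.014,0,0]]' | grep -E "pos|ft_"; for i in 1 2 3; do python3 -m handwheel '[[0,0.003,0,0],[0,0.003,0,0],[0,0.003,0,0]]' | grep -E "pos|ft_"; done;python3 go.py .4988 .1195 .1105 .03
```

```text
position: [0.4986, 0.1216, 0.1144]
ft_force: [0.5, -0.2, -0.7]
position: [0.4986, 0.1207, 0.1145]
ft_force: [0.0, 0.4, -0.4]
position: [0.4986, 0.1202, 0.1145]
ft_force: [-0.3, 2.9, 0.2]
position: [0.4986, 0.1191, 0.1145]
ft_force: [-0.1, 4.3, -0.7]
frac [ 0.0006 -0.0013  0.0132] turn 0.0002 yaw 0.0314 t 10.52 pos [0.4986 0.1191 0.1145] q6 1.55 F [-0.1  4.3 -0.7]
```

Yellow has about 2.4 mm of play between the wall (contact at y=.1227) and the strip (.1203), so it hangs loose and the gap is about 16.4 mm. Blue is the right one. I'll put yellow back first.

```bash
python3 -m handwheel '[[0,-0.006,-0.05,0],[0,-0.006,-0.15,0],[0,-0.006,-0.28,0],[0,-0.006,-0.28,0],[0,-0.006,-0.28,0],[0,-0.006,-0.28,0]]' | grep -E "pos|ft_"; python3 go.py .5811 -.1843 .2 .1578
```

```text
position: [0.4981, 0.1199, 0.1983]
ft_force: [0.4, 0.4, -1.3]
frac [ 0.2438  1.0223 -0.0047] turn -0.02 yaw 0.0323 t 11.02 pos [0.4981 0.1199 0.1983] q6 1.56 F [ 0.4  0.4 -1.3]
```

```bash
python3 -m handwheel '[[0.27,0.98,0,-0.02],[0.27,0.98,0,-0.02],[0.27,0.98,0,-0.02],[0.27,0.98,0,-0.02],[0.27,0.98,0,-0.02],[0.27,0.98,0,-0.02],[0.27,0.98,0,-0.02],[0.27,0.98,0,-0.02],[0.27,0.98,0,-0.02],[0.27,0.98,0,-0.02]]' | grep -E "pos|ft_"; python3 go.py .5811 -.1843 .16 .1578
```

```text
position: [0.5876, -0.1713, 0.1962]
ft_force: [-0.4, -0.3, -0.9]
frac [-0.0275  0.0398  0.1207] turn -0.0004 yaw 0.1554 t 11.85 pos [ 0.5876 -0.1713  0.1962] q6 0.95 F [-0.4 -0.3 -0.9]
```

```bash
python3 -m handwheel '[[-0.0275,0.035,0.06,0],[-0.0275,0.035,0.08,0],[-0.0275,0.035,0.08,0],[-0.0275,0.035,0.08,0],[-0.0275,0.035,0.08,0]]' | grep -E "pos|ft_"; python3 go.py .5811 -.1843 .13 .1578
```

```text
position: [0.5827, -0.1811, 0.1747]
ft_force: [0.6, -0.3, 0.6]
frac [-0.0069  0.0097  0.1492] turn 0.0002 yaw 0.159 t 12.27 pos [ 0.5827 -0.1811  0.1747] q6 0.93 F [ 0.6 -0.3  0.6]
```

```bash
python3 -m handwheel '[[-0.007,0.0097,0.05,0],[-0.007,0.0097,0.085,0],[-0.007,0.0097,0.085,0],[-0.007,0.0097,0.085,0],[-0.007,0.0097,0.085,0]]' | grep -E "pos|ft_"; python3 go.py .5811 -.1843 .11 .1578
```

```text
position: [0.5812, -0.1855, 0.1493]
ft_force: [0.5, -0.8, -1.4]
frac [ 0.0003 -0.0039  0.131 ] turn 0.0 yaw 0.1579 t 12.68 pos [ 0.5812 -0.1855  0.1493] q6 0.92 F [ 0.5 -0.8 -1.4]
```

```bash
python3 -m handwheel '[[0,-0.003,0.04,0],[0,-0.003,0.07,0],[0,-0.003,0.1,0],[0,-0.003,0.12,0],[0,-0.003,0.13,0],[0,-0.003,0.13,0]]' | grep -E "pos|ft_"; python3 go.py .5811 -.1843 .085 .1578
```

```text
position: [0.5802, -0.1845, 0.109]
ft_force: [0.1, 0.2, -0.4]
frac [ 0.0033 -0.0002  0.0798] turn -0.0001 yaw 0.1574 t 13.18 pos [ 0.5802 -0.1845  0.109 ] q6 0.92 F [ 0.1  0.2 -0.4]
```

```bash
python3 -m handwheel '[[0.002,0,0.04,0],[0.002,0,0.07,0],[0.002,0,0.08,0],[0.002,0,0.08,0],[0.002,0,0.08,0]]' | grep -E "pos|ft_"; python3 -m handwheel '[[0,0,0,0],[0,0,0,0],[0,0,0,0],[0,0,0,0]]' 50 | grep -E "pos|ft_|wid"; python3 -m handwheel '[[0,0,-0.1,0],[0,0,-0.25,0],[0,0,-0.25,0],[0,0,-0.25,0],[0,0,-0.25,0]]' | grep -E "pos|ft_";  python3 go.py .4462 -.2074 .16 .1575
```

```text
position: [0.5811, -0.1845, 0.0855]
ft_force: [-0.3, 0.0, 0.3]
position: [0.5816, -0.1848, 0.0864]
ft_force: [-0.1, 0.1, -0.1]
grip_width: 0.0311
position: [0.5812, -0.1846, 0.1614]
ft_force: [-0.6, -0.3, 0.2]
frac [-0.4564  0.0044  0.0044] turn 0.0 yaw 0.1576 t 14.35 pos [ 0.5812 -0.1846  0.1614] q6 0.92 F [-0.6 -0.3  0.2]
```

```bash
python3 -m handwheel '[[-0.455,0,0,0],[-0.455,0,0,0],[-0.455,0,0,0],[-0.455,0,0,0],[-0.455,0,0,0],[-0.455,0,0,0],[-0.455,0,0,0]]' | grep -E "pos|ft_"; python3 go.py .4465 -.206 .084 .1575
python3 - <<'E'
from h import *
s=vision.camera("side")
cv2.imwrite("pics/s3.png",cv2.resize(s["frame"][160:270,190:320,::-1],None,fx=5,fy=5,interpolation=cv2.INTER_CUBIC))
E
```

```text
position: [0.4478, -0.2066, 0.1606]
ft_force: [1.7, -0.1, 1.1]
frac [-0.0042 -0.0027  0.2554] turn -0.0 yaw 0.1575 t 14.93 pos [ 0.4478 -0.2066  0.1606] q6 0.75 F [ 1.7 -0.1  1.1]
```

View pics/s3.png

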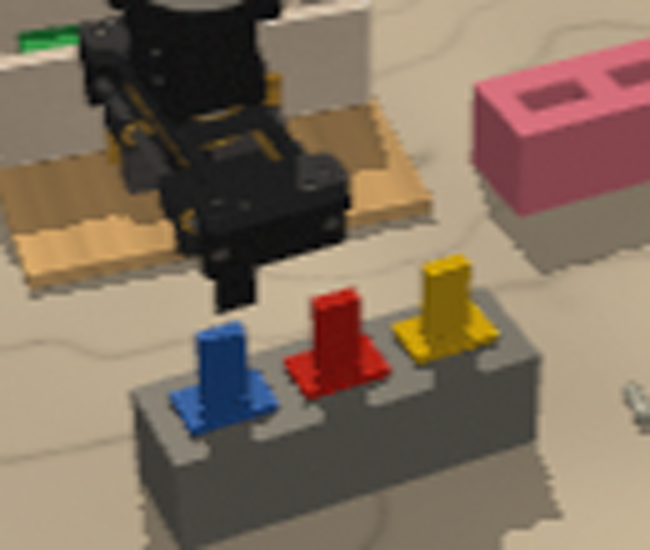

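Yellow hangs properly in its slot again at (445,310), with its collar flush like the others. The gripper is above blue at (222,360). I'll grip blue now.

```bash
python3 -m handwheel '[[-0.003,0,0.1,0],[-0.003,0,0.2,0],[-0.003,0,0.255,0],[-0.003,0,0.255,0],[-0.003,0,0.255,0],[-0.003,0,0.255,0]]' | grep -E "pos|ft_"; python3 -m handwheel '[[0,0,0,0],[0,0,0,0],[0,0,0,0],[0,0,0,0],[0,0,0,0],[0,0,0,0]]' 0 40 | grep -E "pos|ft_|gr"; python3 -m handwheel '[[0,0,0,0],[0,0,0,0],[0,0,0,0]]' | grep -E "pos|ft_|gr"; python3 -m handwheel '[[0,0,-0.05,0],[0,0,-0.1,0],[0,0,-0.2,0],[0,0,-0.35,0],[0,0,-0.4,0],[0,0,-0.4,0],[0,0,-0.4,0],[0,0,-0.4,0]]'; python3 go.py .4983 .12 .2 .032
```

```text
position: [0.4469, -0.2066, 0.085]
ft_force: [0.4, 0.5, -0.5]
position: [0.4458, -0.2065, 0.0848]
ft_force: [-0.2, -0.4, 3.3]
grip_width: 0.0115
grip_force: 40.5
position: [0.4458, -0.2065, 0.0848]
ft_force: [-1.4, -0.6, 5.6]
grip_width: 0.0116
grip_force: 40.0
time: 16.9
position: [0.4446, -0.2054, 0.2033]
tool_rot: [0.997, 0.079, -0.001, -0.001]
ft_force: [-0.1, 0.3, -1.9]
grip_width: 0.0116
grip_force: 40.0
frac [ 0.3471 -1.0431  0.0125] turn 0.02 yaw 0.1576 t 16.9 pos [ 0.4446 -0.2054  0.2033] q6 0.75 F [-0.1  0.3 -1.9]
```

```bash
python3 -m handwheel '[[0.335,-0.98,0,0.02],[0.335,-0.98,0,0.02],[0.335,-0.98,0,0.02],[0.335,-0.98,0,0.02],[0.335,-0.98,0,0.02],[0.335,-0.98,0,0.02],[0.335,-0.98,0,0.02],[0.335,-0.98,0,0.02],[0.335,-0.98,0,0.02],[0.335,-0.98,0,0.02]]' | grep -E "pos|ft_"; python3 go.py .4985 .12 .18 .032
```

```text
position: [0.4972, 0.1012, 0.2023]
ft_force: [-0.2, -0.7, -1.2]
frac [ 0.0069 -0.0626  0.0745] turn 0.0005 yaw 0.0354 t 17.73 pos [0.4972 0.1012 0.2023] q6 1.52 F [-0.2 -0.7 -1.2]
```

```bash
python3 -m handwheel '[[0.007,-0.03,0,0.0005],[0.007,-0.055,0.03,0.0005],[0.007,-0.055,0.07,0.0005],[0.007,-0.055,0.07,0.0005],[0.007,-0.055,0.07,0.0005]]' | grep -E "pos|ft_"; python3 -m handwheel '[[0,0,0,0],[0,0,0,0]]' |grep pos; python3 go.py .4985 .12 .14 .032
```

```text
position: [0.4994, 0.1159, 0.1823]
ft_force: [0.3, 0.6, -0.3]
position: [0.5006, 0.116, 0.1838]
frac [-0.0069 -0.0134  0.1458] turn -0.0007 yaw 0.0278 t 18.32 pos [0.5006 0.116  0.1838] q6 1.55 F [-0.5  0.6 -0.1]
```

```bash
python3 -m handwheel '[[-0.006,-0.013,0.05,-0.0007],[-0.006,-0.013,0.1,-0.0007],[-0.006,-0.013,0.14,-0.0007],[-0.006,-0.013,0.14,-0.0007],[-0.006,-0.013,0.14,-0.0007],[-0.006,-0.013,0.14,-0.0007]]' | grep -E "pos|ft_";  python3 go.py .4985 .12 .13 .032
```

```text
position: [0.4991, 0.1202, 0.1422]
ft_force: [-0.3, 0.2, 0.6]
frac [-0.0022  0.0006  0.0408] turn 0.0001 yaw 0.0329 t 18.82 pos [0.4991 0.1202 0.1422] q6 1.56 F [-0.3  0.2  0.6]
```

```bash
python3 -m handwheel '[[0,0,0.015,0],[0,0,0.03,0],[0,0,0.04,0],[0,0,0.04,0],[0,0,0.04,0]]' | grep -E "pos|ft_"; python3 -m handwheel '[[0,0,0.01,0],[0,0,0.015,0],[0,0,0.02,0],[0,0,0.02,0]]' | grep -E "pos|ft_";  python3 go.py .4985 .12 .12 .032
```

```text
position: [0.4982, 0.1203, 0.1293]
ft_force: [-0.2, 0.0, -0.5]
position: [0.4987, 0.1205, 0.1237]
ft_force: [0.1, 0.3, 2.6]
frac [-0.0007  0.0017  0.0123] turn 0.0001 yaw 0.0325 t 19.57 pos [0.4987 0.1205 0.1237] q6 1.56 F [0.1 0.3 2.6]
```

```bash
for i in 1 2 3; do python3 -m handwheel '[[0,0,0.005,0],[0,0,0.01,0],[0,0,0.01,0]]' | grep -E "pos|ft_"; done;  python3 go.py .4985 .12 .111 .032
```

```text
position: [0.499, 0.1205, 0.1209]
ft_force: [-0.3, 0.5, 4.4]
position: [0.4989, 0.1205, 0.1175]
ft_force: [0.5, 1.0, 2.5]
position: [0.4986, 0.1205, 0.1142]
ft_force: [1.6, 2.5, -0.1]
frac [-0.0003  0.0015  0.0105] turn 0.0001 yaw 0.0329 t 20.32 pos [0.4986 0.1205 0.1142] q6 1.56 F [ 1.6  2.5 -0.1]
```

```bash
for i in 1 2 3 4; do python3 -m handwheel '[[0,0,0.003,0],[0,0,0.004,0],[0,0,0.004,0]]' | grep -E "pos|ft_"; done;  python3 go.py .4985 .12 .111 .032
```

```text
position: [0.4984, 0.1205, 0.1131]
ft_force: [1.4, 2.3, 1.3]
position: [0.4983, 0.1204, 0.1119]
ft_force: [0.4, 3.0, 1.9]
position: [0.4982, 0.1204, 0.1108]
ft_force: [-0.1, 2.9, 2.3]
position: [0.4982, 0.1204, 0.1107]
ft_force: [-1.7, 2.1, 12.2]
frac [ 0.0009  0.0014 -0.0009] turn 0.0002 yaw 0.0332 t 21.32 pos [0.4982 0.1204 0.1107] q6 1.56 F [-1.7  2.1 12.2]
```

```bash
python3 -m handwheel '[[0,0,0,0],[0,0,0,0],[0,0,-0.005,0],[0,0,-0.005,0],[0,0,-0.005,0],[0,0,-0.005,0]]' 50 | grep -E "pos|ft_|wid"; python3 -m handwheel '[[0,0,-0.1,0],[0,0,-0.3,0],[0,0,-0.4,0],[0,0.2,-0.4,0],[0,0.5,-0.4,0],[0,0.5,-0.4,0],[0,0.5,-0.4,0],[0,0.5,-0.4,0],[0,0.5,-0.4,0]]' | grep -E "pos|ft_"
python3 - <<'E'
from h import *
s=vision.camera("side");t=vision.camera("top")
g=[.4984,.1297,.032]
m=blob(t,"blue",proj(t,[.4982,.1207,.096])[0],20);(cx,cy),wh,an=cv2.minAreaRect(np.argwhere(m)[:,::-1].astype(np.float32));print("collar top-cam",atz(t,(cx,cy),.095),wh,an)
a=s["frame"][130:280,170:320,::-1];b=t["frame"][170:270,170:270,::-1]
cv2.imwrite("pics/end.png",np.hstack([cv2.resize(a,(400,400),interpolation=cv2.INTER_CUBIC),cv2.resize(b,(400,400),interpolation=cv2.INTER_CUBIC)]))
E
```

```text
position: [0.4982, 0.1201, 0.1109]
ft_force: [-0.4, -0.1, -0.1]
grip_width: 0.0403
position: [0.5032, -0.0309, 0.231]
ft_force: [0.6, 0.1, 0.9]
collar top-cam [0.49766174 0.12016538 0.095     ] (16.0, 9.0) 90.0
```

View pics/end.png

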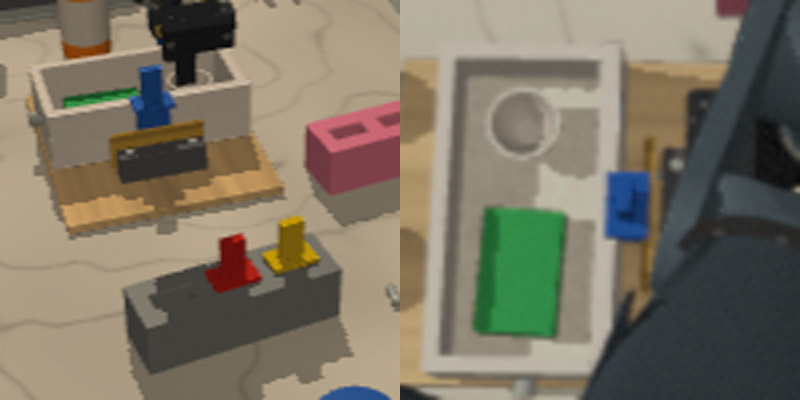

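Blue stands upright at (150,100), collar on the drawer's edge and in the middle of the strip. Red (232,265) and yellow (290,245) hang in the stand, and the gripper is clear of everything.

```bash
python3 -c "
from rig import job
print(job.hand_in())"
```

```text
the job is handed in; nothing more can be done
None
```

The blue packer is fully down in the gap and the red and yellow packers hang in the stand; I tried yellow first and it was loose by about 2.4 mm, red was never tried, and the job is handed in (no verdict was shown).

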